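# Find the rocking access cover on the inspection bench's service duct and push it open

## Task

Four identical covers close the service duct on this inspection bench: three are screwed down from inside, and one is the tip-up access cover over the power sockets. Press lightly with the fingertips on the ribbed back strip of one cover after another until you find the one that rocks, then push its raised front edge up and away from you until the cover stands fully open and stays there by itself. Push only, never forcing or pinching a cover; leave the other three shut and everything lying around where it is.

Things in the scene. Friction and masses are not known exactly. Their poses are not given: they have to be found in the camera images.
- duct: silver aluminium service duct, 136 (x) by 500 (y) by 80 mm high, screwed to the bench; origin at the centre of its underside, z up, y along it, +x its back (away from the robot, within 0.3 rad). Four identical slate-blue covers lie flush in its flat top (80 mm up) at y = +150, +50, -50, -150 mm; 45 mm of closed top at each end. Any of them may be the access cover; nothing shows which
- cover1 (a joint): angle (rad) of cover 1, leftmost (y +150): 0 shut; grows as its back dips and its front edge rises; 1.57 upright; stop at 1.75. Plate 105 (x) by 95 by 4 mm on a pin along duct y, 7.5 mm behind the centre line, 78 mm up: 60 mm of plate in front, 45 behind. The access cover tips under 2 to 4 N on its back strip and stays where it is left (stiff hinge); a screwed one sits on rubber and gives about 1 mm per 10 N. Pressing in front of the pin tips none
- cover2 (a joint): angle (rad) of cover 2, 2nd from left: 0 shut; grows as its back dips and its front edge rises; 1.57 upright; stop at 1.75. Plate 105 (x) by 95 by 4 mm on a pin along duct y, 7.5 mm behind the centre line, 78 mm up: 60 mm of plate in front, 45 behind. The access cover tips under 2 to 4 N on its back strip and stays where it is left (stiff hinge); a screwed one sits on rubber and gives about 1 mm per 10 N. Pressing in front of the pin tips none
- cover3 (a joint): angle (rad) of cover 3, 3rd from left: 0 shut; grows as its back dips and its front edge rises; 1.57 upright; stop at 1.75. Plate 105 (x) by 95 by 4 mm on a pin along duct y, 7.5 mm behind the centre line, 78 mm up: 60 mm of plate in front, 45 behind. The access cover tips under 2 to 4 N on its back strip and stays where it is left (stiff hinge); a screwed one sits on rubber and gives about 1 mm per 10 N. Pressing in front of the pin tips none
- cover4 (a joint): angle (rad) of cover 4, rightmost: 0 shut; grows as its back dips and its front edge rises; 1.57 upright; stop at 1.75. Plate 105 (x) by 95 by 4 mm on a pin along duct y, 7.5 mm behind the centre line, 78 mm up: 60 mm of plate in front, 45 behind. The access cover tips under 2 to 4 N on its back strip and stays where it is left (stiff hinge); a screwed one sits on rubber and gives about 1 mm per 10 N. Pressing in front of the pin tips none
- cover1_press (a point): the middle of cover 1's ribbed press strip (light ribs across the back of the cover), on its upper face 24 mm behind its pin; moves with the cover
- cover1_edge (a point): the middle of cover 1's front edge, 60 mm in front of its pin, half-way through its thickness; rises as the cover tips; to open further push it towards duct +x, following it upwards while it is low (pushed level below 0.8 rad it may jam against the finger)
- cover2_press (a point): the middle of cover 2's ribbed press strip (light ribs across the back of the cover), on its upper face 24 mm behind its pin; moves with the cover
- cover2_edge (a point): the middle of cover 2's front edge, 60 mm in front of its pin, half-way through its thickness; rises as the cover tips; to open further push it towards duct +x, following it upwards while it is low (pushed level below 0.8 rad it may jam against the finger)
- cover3_press (a point): the middle of cover 3's ribbed press strip (light ribs across the back of the cover), on its upper face 24 mm behind its pin; moves with the cover
- cover3_edge (a point): the middle of cover 3's front edge, 60 mm in front of its pin, half-way through its thickness; rises as the cover tips; to open further push it towards duct +x, following it upwards while it is low (pushed level below 0.8 rad it may jam against the finger)
- cover4_press (a point): the middle of cover 4's ribbed press strip (light ribs across the back of the cover), on its upper face 24 mm behind its pin; moves with the cover
- cover4_edge (a point): the middle of cover 4's front edge, 60 mm in front of its pin, half-way through its thickness; rises as the cover tips; to open further push it towards duct +x, following it upwards while it is low (pushed level below 0.8 rad it may jam against the finger)
- ring_gauge: bystander: loose steel setting ring, 38 mm across, 16 mm high, standing on the duct's left closed end; origin under its centre
- loupe: bystander: loose black eye loupe, 38 mm across, 36 mm high, on the duct's right closed end; origin under its centre
- caliper: bystander: loose digital caliper, 215 mm long, 12 mm high, lying on the bench in front of the duct; origin under its beam's middle
- mouse: bystander: loose black computer mouse 105 by 60 by 30 mm on a pink pad in front of the duct; origin under its centre
- block_case: bystander: loose closed wooden gauge-block case 90 by 130 by 30 mm, in front of the duct, at its left; origin under its centre
- phone: bystander: loose phone 150 by 72 by 8 mm behind the duct; origin under its centre
- flange: bystander: loose turned steel flange, 72 mm across, 28 mm high, behind the duct; origin under its centre
- cleaner: bystander: loose white lens-cleaner bottle, 42 mm across, 115 mm high, behind the duct; origin under its centre

How it is judged:
By the outcome, as a careful person would: the job done as asked, in the order asked, and still so for the second after the job is handed in, with the robot touching nothing.
It also fails if it takes over 48 s, if anything falls off the work surface, if the arm or the gripper's body presses on something with over 40 N, if the wrist force passes 120 N, or if a joint passes its speed limit or range.

## Robot

A 7-joint arm with a two-finger parallel gripper is mounted at the origin on the work surface. World frame = base frame: x ahead of the robot, y to its left, z up, the work surface at z = 0. Lengths are in m, angles in rad, forces in N, time in s.
With the tool pointing down it reaches from about 0.35 to 0.9 m from the base axis. Payload 8.1 kg.
Tool frame: the origin (TCP) lies at the very end of the fingers, on their centre line; the grasp point (between the pads) lies 19 mm behind it; x points along the fingers, y is the direction in which the jaws open and shut, and the axes are right-handed (so a half turn about x gives the same grasp; the last joint's range is limited). The gripper opens to 92 mm and grips with 3 to 60 N. Pads are 19 mm wide; open, the fingers measure 130 mm over their backs; the gripper's body (75 mm by 190 mm) begins 47 mm behind the grasp point.
Start: joints at [-1.342, 0.434, 0.025, 1.573, -0.012, 1.134, -0.075], TCP at [0.204, 0.591, 0.227] pointing down, gripper open.
Joint ranges: [-2.62, 2.62], [-0.44, 2.09], [-1.27, 1.32], [0.08, 2.57], [-1.32, 4.46], [0.12, 2], [-2.74, 2.74]. Speed limits (rad/s): [2.22, 2.22, 3.01, 3.01, 3.14, 3.14, 3.14].

## Interface

Orientations are given as a rotation vector (axis times angle).
In Python, from cell import * gives the robot as it stands.
- The arm moves only by the shell command python3 -m handwheel 'ROWS' [FORCE]. ROWS is JSON, a list of rows, each a list of 7 numbers: the opening, from 0 (shut) to 1 (fully open), then the shift along the tool's x, y, z in m, then the turn, a rotation vector about the tool's x, y, z in rad. A call has 1 to 10 rows; each row shifts and turns the commanded pose from where the row before left it, along the tool's axes as they then stand; what a row does not reach is not made up. A row lasts 1/10 s, in which the tool goes at most 50 mm and 8.59 degrees, less where a joint would pass 70% of its speed; a pose out of reach is approached as far as the arm can. A call is refused whole if a number of a shift passes 0.05 or a number of a turn 0.15, either way. A call with a gripper value outside its range is refused whole. The fingers move at their own pace and stop on an object; FORCE is the grip in N (left out, the last holds). Time passes only in rows, so rows that do not move let the fingers close. It gives the time, the measured TCP pose, the force and the opening at its end, in the units of the state.
- observe(): the state, without advancing time (a new reading comes with each control period).
- get_image(name): name is "scene" or "side" or "wrist"; returns (picture, depth): 420x560x3 uint8, blue, green, red; 420x560 float32, m along the optical axis (not along the pixel's ray), 0 where there is no reading.
- get_calibration(name): a dict with "camera_matrix" (3x3 intrinsics, pixels), "k1" (the pictures are not rectified: a ray, as slopes to the right and down, at radius r is drawn at 1 + k1 r^2 times it, then the intrinsics apply), "pose" (4x4, takes a point from camera to world coordinates). Camera axes: x right, y down, z forward; pixel columns grow to the right and rows downward; lengths in m; the calibration is good to about 2 mm. A picture is of the moment at which its call begins: read the wrist's pose just before it. get_calibration takes no time and is no camera call; for the wrist camera it gives the pose at the moment of the call.
- sign_off(): hands the job in, once; it reports no verdict.
The state is a dict: "clock": time; "joints": joint angles; "dq": joint speeds; "joint_efforts": joint torques, N m; "position": TCP position; "ee_rot": TCP orientation; "force": force on the tool from outside, world axes, zero at the start; "ft_torque": the same for the moment, N m; "width": opening from 0.0 (shut) to 1.0 (fully open).
Only numpy, scipy, OpenCV 4.12 (cv2) and the standard library are available. Lean on these libraries where they do the work, as an engineer would, in place of code of your own. Each camera call takes 0.05 s, during which the arm holds its last target. There are 200 camera calls.

## Working session

There is one attempt and no reset: what is moved stays moved. The work goes in short steps, Python scripts to look and compute and a shell command to move; the robot and the scene stay as the last step left them, time stands still between calls to the robot, and variables do not carry over. Pictures are saved under pics/ and viewed, about 8 in all and at most 12, crops included, and the job is handed in when it is done.

```bash
mkdir -p pics; ls; python3 - <<'E'
from cell import *
import cv2,numpy as np
print(observe())
for n in("scene","side"):
    im,d=get_image(n);cv2.imwrite(f"pics/{n}0.png",im);np.save(f"pics/{n}0.npy",d)
    c=get_calibration(n);print(n,np.round(c["camera_matrix"],1).tolist(),c["k1"],np.round(c["pose"],3).tolist())
E
```

```text
pics
{'clock': 0.0, 'joints': array([-1.34163762,  0.43521642,  0.0249603 ,  1.57411397, -0.01160523,
        1.13396352, -0.07507045]), 'dq': array([-3.57455163e-05,  8.71770385e-04,  1.51751871e-03, -1.24836284e-03,
        1.23336182e-03,  2.63224537e-04, -1.53163216e-03]), 'joint_efforts': array([ 2.58098225e-04, -6.67875552e+01,  9.85073335e-01, -3.14458108e+01,
       -6.04942068e-02,  4.30193602e-02,  1.80724610e-04]), 'position': array([0.20344604, 0.59042179, 0.22594236]), 'ee_rot': array([ 0.2591526 ,  1.55519526, -0.26159835]), 'force': array([0.44498178, 0.70972775, 0.25424406]), 'ft_torque': array([-0.0453275 ,  0.02313555, -0.05653454]), 'width': 0.999811986546133}
scene [[502.8, 0.0, 280.0], [0.0, 502.8, 206.3], [0.0, 0.0, 1.0]] 0.000791419519165605 [[-0.714, 0.432, -0.551, 1.144], [0.7, 0.42, -0.578, 0.619], [-0.018, -0.798, -0.602, 0.669], [0.0, 0.0, 0.0, 1.0]]
side [[420.5, 0.0, 281.5], [0.0, 420.5, 207.5], [0.0, 0.0, 1.0]] -0.11318051083293808 [[0.902, -0.302, 0.308, 0.267], [-0.431, -0.624, 0.651, -0.601], [-0.004, -0.721, -0.693, 0.741], [0.0, 0.0, 0.0, 1.0]]
```

View pics/scene0.png

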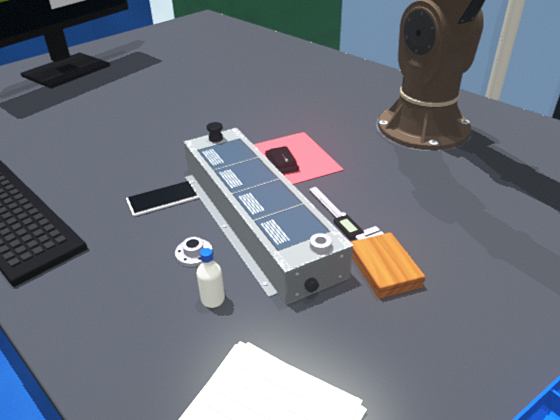

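View pics/side0.png

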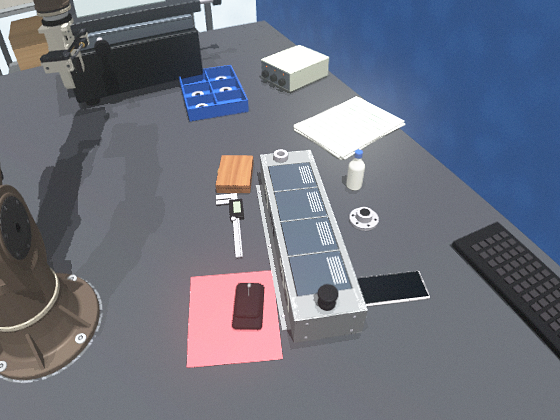

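The scene view shows the four covers running from about (222,153) to (287,228), with the loupe at (215,131) and the ring at (320,242). The side view shows the same row from (290,175) to (325,270). Next I'll measure the duct with a depth cloud and colour masks.

```bash
cat > h.py <<'E'
from cell import *
import cv2,numpy as np
from scipy.spatial.transform import Rotation as R
def cloud(n,d,c=None):
    c=c or get_calibration(n);K=np.array(c["camera_matrix"]);k=c["k1"]
    v,u=np.mgrid[:420,:560];p=np.stack([(u-K[0,2])/K[0,0],(v-K[1,2])/K[1,1]],-1)
    q=p.copy()
    for _ in range(5): q=p/(1+k*(q**2).sum(-1,keepdims=True))
    P=np.concatenate([q,np.ones(q.shape[:2]+(1,))],-1)*d[...,None]
    T=np.array(c["pose"]);return P@T[:3,:3].T+T[:3,3]
E
python3 - <<'E'
from h import *
for n in("scene","side"):
    im=cv2.imread(f"pics/{n}0.png");d=np.load(f"pics/{n}0.npy");W=cloud(n,d)
    m=(d>0)&(abs(W[...,2]-.08)<.008)&(W[...,0]>.3)&(W[...,0]<1)&(abs(W[...,1])<.5)
    nn,l,s,_=cv2.connectedComponentsWithStats(m.astype(np.uint8));i=1+s[1:,4].argmax();m=l==i
    print(n,"top",s[i],"z",np.median(W[m][:,2]),cv2.minAreaRect(W[m][:,:2].astype(np.float32)*1000))
    h=cv2.cvtColor(im,cv2.COLOR_BGR2HSV);b=m&(h[...,1]>70)&(h[...,0]>90)&(h[...,0]<125)
    r=cv2.minAreaRect(W[b][:,:2].astype(np.float32)*1000);print(" blue",b.sum(),r,cv2.boxPoints(r).round().tolist(),np.median(W[b][:,2]))
A=R.from_rotvec(observe()["ee_rot"]).as_matrix();print(A.round(3))
E
```

```text
scene top [ 184  128  169  148 9757] z 0.07970620749331281 ((590.5118408203125, -32.203521728515625), (506.7235412597656, 138.79502868652344), 73.71202087402344)
 blue 3716 ((591.986572265625, -32.05250549316406), (395.8909912109375, 104.77485656738281), 73.70842742919922) [[486.0, -207.0], [587.0, -237.0], [698.0, 143.0], [597.0, 173.0]] 0.07977055802463512
side top [  260   150   108   173 10127] z 0.0790084612818247 ((591.0800170898438, -31.025909423828125), (504.65191650390625, 137.0714569091797), 73.70992279052734)
 blue 1 ((615.4984130859375, -120.02050018310547), (0.0, 0.0), 0.0) [[615.0, -120.0], [615.0, -120.0], [615.0, -120.0], [615.0, -120.0]] 0.08113924610967993
[[-0.     0.326  0.945]
 [-0.001  0.945 -0.326]
 [-1.    -0.001  0.   ]]
```

```bash
python3 -m handwheel '[[0,0,0,0,-0.0476,0,0],[0,0,-0.024,0.0415,0,0,0],[0,0,-0.024,0.0415,0,0,0],[0,0,-0.024,0.0415,0,0,0],[0,0,-0.024,0.0415,0,0,0],[0,0,-0.024,0.0415,0,0,0],[0,0,-0.024,0.0415,0,0,0],[0,0,-0.024,0.0415,0,0,0],[0,0,-0.024,0.0415,0,0,0],[0,0,-0.024,0.0415,0,0,0]]'
```

```text
clock: 1.1
position: [0.5024, 0.2771, 0.2266]
ee_rot: [0.223, 1.56, -0.223]
force: [0.3, 0.6, -0.2]
width: 0.178
```

```bash
cat >> h.py <<'E'
C=np.array([.5908,-.0316]);EX=np.array([.960,-.281]);EY=np.array([.281,.960])
def st():
    o=observe();p=o["position"];A=R.from_rotvec(o["ee_rot"]).as_matrix();q=p[:2]-C
    print("t",round(o["clock"],2),"duct XYZ mm",np.round([q@EX*1e3,q@EY*1e3,p[2]*1e3],1),"F duct",np.round([o["force"][:2]@EX,o["force"][:2]@EY,o["force"][2]],1),"w",round(o["width"],2),"yaw",round(np.degrees(np.arctan2(A[1,2],A[0,2])),1),"down",A[:,0].round(3))
if __name__=="__main__": st()
E
python3 h.py
```

```text
t 1.1 duct XYZ mm [-171.6  271.6  226.6] F duct [ 0.2  0.6 -0.2] w 0.18 yaw -16.3 down [-0. -0. -1.]
```

```bash
python3 -m handwheel '[[0,0,-0.0243,0.0406,0,0,0],[0,0,-0.0243,0.0406,0,0,0],[0,0,-0.0243,0.0406,0,0,0],[0,0,-0.0243,0.0406,0,0,0],[0,0,-0.0243,0.0406,0,0,0],[0,0.03,0,0,0,0,0],[0,0,0,0,0,0,0]]'; python3 - <<'E'
from h import *
st()
c=get_calibration("wrist");im,d=get_image("wrist");cv2.imwrite("pics/w1.png",im)
W=cloud("wrist",d,c);q=W[...,:2]-C
X=q@EX*1e3;Y=q@EY*1e3;g=im.astype(int).sum(-1)
m=(abs(W[...,2]-.08)<.006)&(d>0)
for n,a in(("X",X[m]),("Y",Y[m])):print(n,np.percentile(a,[.5,99.5]).round(1))
h=cv2.cvtColor(im,cv2.COLOR_BGR2HSV)
b=m&(h[...,1]>70)&(h[...,0]>90)&(h[...,0]<125)
print("blue X",np.percentile(X[b],[1,99]).round(1),"Y",np.percentile(Y[b],[1,99]).round(1),b.sum(),np.median(W[b][:,2]))
r=m&(h[...,1]<50)&(X>0)&(X<45);print("ribs cells Y hist",np.histogram(Y[r],bins=range(-200,201,20)))
E
```

```text
clock: 1.8
position: [0.6605, 0.1033, 0.1925]
ee_rot: [0.223, 1.565, -0.228]
force: [-0.9, 1.0, 0.1]
width: 0.004
t 1.8 duct XYZ mm [ 29.  149.1 192.5] F duct [-1.1  0.7  0.1] w 0.0 yaw -16.4 down [-0.007 -0.002 -1.   ]
X [-67.5  67.1]
Y [-80.4 249.4]
blue X [-38.4  39.4] Y [ -1.6 195.1] 122 0.07916663461660486
ribs cells Y hist (array([   0,    0,    0,    0,    0,   41,  374,  494,  679,  721, 1158,
       1301, 1341, 1354, 1341, 1348,  857,  780,  768,  591]), array([-200, -180, -160, -140, -120, -100,  -80,  -60,  -40,  -20,    0,
         20,   40,   60,   80,  100,  120,  140,  160,  180,  200]))
```

View pics/w1.png

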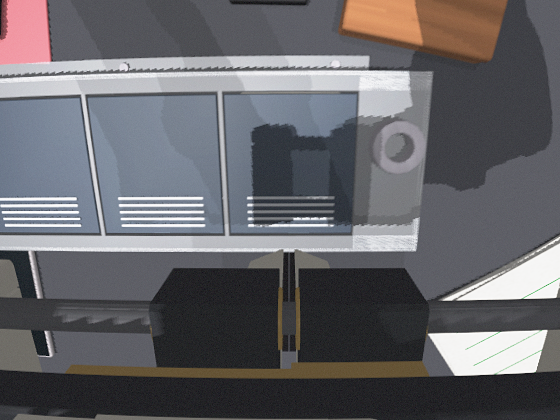

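The top edges (X ±67, Y end at 249) match the drawing, so the frame is good. Now I'll press on cover 1.

```bash
python3 -m handwheel '[[0,0.034,0,0.002,0,0,0],[0,0.034,0,0,0,0,0],[0,0.032,0,0,0,0,0],[0,0,0,0,0,0,0],[0,0,0,0,0,0,0]]'>/dev/null; python3 h.py; for i in 1 2 3 4; do :; done; python3 -m handwheel '[[0,0.005,0,0,0,0,0],[0,0.003,0,0,0,0,0],[0,0,0,0,0,0,0]]'>/dev/null; python3 h.py
```

```text
t 2.35 duct XYZ mm [ 31.7 152.9  98. ] F duct [-0.5  0.   1.3] w 0.01 yaw -16.2 down [-0.     0.001 -1.   ]
t 2.65 duct XYZ mm [ 32.4 151.7  89.5] F duct [-0.9  0.3  0.4] w 0.01 yaw -16.3 down [ 0.001  0.    -1.   ]
```

```bash
python3 -m handwheel '[[0,0.004,0,0,0,0,0],[0,0.003,0,0,0,0,0],[0,0,0,0,0,0,0]]'>/dev/null; python3 h.py;  python3 -m handwheel '[[0,0.002,0,0,0,0,0],[0,0.0015,0,0,0,0,0],[0,0,0,0,0,0,0]]'>/dev/null; python3 h.py
```

```text
t 2.95 duct XYZ mm [ 31.9 151.3  81.2] F duct [-0.4  0.6 -0.2] w 0.0 yaw -16.3 down [-0.001 -0.    -1.   ]
t 3.25 duct XYZ mm [ 32.4 151.5  78.3] F duct [0.3 0.5 2.3] w 0.0 yaw -16.3 down [ 0.  0. -1.]
```

```bash
python3 -m handwheel '[[0,0.0015,0,0,0,0,0],[0,0,0,0,0,0,0]]'>/dev/null; python3 h.py;  python3 -m handwheel '[[0,0.0015,0,0,0,0,0],[0,0,0,0,0,0,0]]'>/dev/null; python3 h.py
```

```text
t 3.45 duct XYZ mm [ 32.4 151.5  76.7] F duct [-0.2  0.2  2.9] w 0.01 yaw -16.3 down [ 0.  0. -1.]
t 3.65 duct XYZ mm [ 32.1 151.5  75.1] F duct [-0.9 -1.6  1.7] w 0.01 yaw -16.3 down [-0.  0. -1.]
```

```bash
python3 -m handwheel '[[0,0.002,0,0,0,0,0],[0,0.002,0,0,0,0,0],[0,0,0,0,0,0,0]]'>/dev/null; python3 h.py;  python3 - <<'E'
from h import *
im,d=get_image("side");cv2.imwrite("pics/s1.png",cv2.resize(im[130:340,230:400],None,fx=2.8,fy=2.8))
E
```

```text
t 3.95 duct XYZ mm [ 32.1 151.6  70.9] F duct [ 0.2 -0.1  1.9] w 0.0 yaw -16.3 down [-0.  0. -1.]
```

View pics/s1.png

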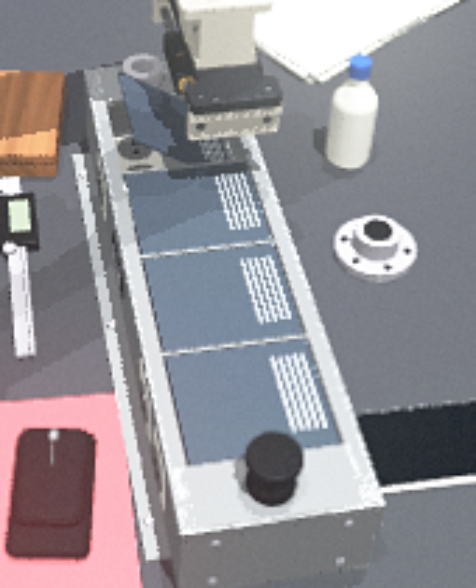

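Cover 1 rocks: it has dipped about 9 mm under roughly 2 N, and the crop shows its front edge raised at (140,85). I'll press a little further, then go round to the front.

```bash
python3 -m handwheel '[[0,0.0025,0,0,0,0,0],[0,0.0025,0,0,0,0,0],[0,0,0,0,0,0,0]]'>/dev/null; python3 h.py;  python3 -m handwheel '[[0,-0.02,0,0,0,0,0],[0,-0.04,0,0,0,0,0],[0,-0.045,0,0,0,0,0],[0,0,0,-0.03,0,0,0],[0,0,0,-0.035,0,0,0],[0,0,0,-0.035,0,0,0],[0,0,0,0,0,0,0]]'>/dev/null; python3 h.py
python3 - <<'E'
from h import *
for n in("side","scene"):
    im,d=get_image(n);W=cloud(n,d);q=W[...,:2]-C;X=q@EX*1e3;Y=q@EY*1e3;Z=W[...,2]*1e3
    m=(d>0)&(abs(Y-145)<30)&(X>-60)&(X<5)&(Z>84)&(Z<146)
    if m.sum()>10:
        print(n,m.sum(),"Zmax",np.percentile(Z[m],98),"slope",np.polyfit(X[m],Z[m],1),"X",np.percentile(X[m],[2,98]))
    cv2.imwrite(f"pics/{n}2.png",im)
E
```

```text
t 4.3 duct XYZ mm [ 32.1 151.5  65.8] F duct [1.  1.5 1.2] w 0.01 yaw -16.3 down [-0. -0. -1.]
t 5.0 duct XYZ mm [-72.9 152.  170.7] F duct [-0.3  0.6 -0.2] w 0.0 yaw -16.1 down [-0.004  0.001 -1.   ]
side 196 Zmax 123.34732913930854 slope [-1.03097294 88.59757037] X [-33.39851506   2.85760858]
scene 680 Zmax 122.75084186302902 slope [-1.07133482 88.95064931] X [-32.69241319   3.45688916]
```

```bash
python3 -m handwheel '[[0,0.03,0,0,0,0,0],[0,0.033,0,0,0,0,0],[0,0,0,0.015,0,0,0],[0,0,0,0,0,0,0]]'>/dev/null; python3 h.py;  python3 -m handwheel '[[0,-0.002,0,0.006,0,0,0],[0,-0.003,0,0.006,0,0,0],[0,-0.004,0,0.006,0,0,0],[0,-0.003,0,0.006,0,0,0],[0,0,0,0,0,0,0]]'>/dev/null; python3 h.py; python3 -m handwheel '[[0,-0.002,0,0.006,0,0,0],[0,-0.002,0,0.006,0,0,0],[0,-0.001,0,0.006,0,0,0],[0,0,0,0,0,0,0]]'>/dev/null; python3 h.py
```

```text
t 5.5 duct XYZ mm [-50.5 150.4 107.1] F duct [ 0.4 -0.2  0.2] w 0.01 yaw -16.4 down [ 0.    -0.002 -1.   ]
t 6.0 duct XYZ mm [-27.2 151.6 121.3] F duct [ 1.3 -0.3  0.4] w 0.0 yaw -16.3 down [ 0.002  0.    -1.   ]
t 6.4 duct XYZ mm [ -9.6 151.3 125.4] F duct [-0.1 -0.1  0. ] w 0.0 yaw -16.3 down [ 0.001 -0.    -1.   ]
```

```bash
cat > ang.py <<'E'
from h import *
st()
for n in("side","scene"):
    im,d=get_image(n);W=cloud(n,d);q=W[...,:2]-C;X=q@EX*1e3;Y=q@EY*1e3;Z=W[...,2]*1e3
    m=(d>0)&(Y>105)&(Y<195)&(X>-30)&(X<35)&(Z>88)&(Z<141)
    print(n,m.sum(),"Zmax",np.percentile(Z[m],98).round(1),"X by Z",[(z,np.median(X[m&(abs(Z-z)<4)]).round(1)) for z in(95,105,115,125,135)])
    cv2.imwrite(f"pics/{n}_{observe()['clock']:.2f}.png",cv2.resize(im[130:340,230:400] if n=="side" else im[100:310,160:400],None,fx=2.5,fy=2.5))
E
python3 ang.py; ls pics
```

```text
t 6.4 duct XYZ mm [ -9.6 151.3 125.4] F duct [-0.1 -0.1  0. ] w 0.0 yaw -16.3 down [ 0.001 -0.    -1.   ]
side 73 Zmax 138.5 X by Z [(95, np.float64(4.2)), (105, np.float64(4.0)), (115, np.float64(2.9)), (125, np.float64(-0.2)), (135, np.float64(2.3))]
scene 661 Zmax 139.1 X by Z [(95, np.float64(8.2)), (105, np.float64(7.4)), (115, np.float64(7.0)), (125, np.float64(6.0)), (135, np.float64(5.0))]
s1.png
scene0.npy
scene0.png
scene2.png
scene_6.50.png
side0.npy
side0.png
side2.png
side_6.45.png
w1.png
```

Cover 1 is at about 1.49 rad. I'll push on gently to just short of the stop, watching the force.

```bash
python3 -m handwheel '[[0,0,0,0.004,0,0,0],[0,0,0,0.004,0,0,0],[0,0,0,0,0,0,0]]'>/dev/null; python3 h.py; python3 -m handwheel '[[0,0,0,0.002,0,0,0],[0,0,0,0.0015,0,0,0],[0,0,0,0,0,0,0]]'>/dev/null; python3 h.py
```

```text
t 6.8 duct XYZ mm [ -2.3 151.4 125.2] F duct [ 0.5 -0.3  0.2] w 0.0 yaw -16.3 down [ 0. -0. -1.]
t 7.1 duct XYZ mm [  0.8 151.5 125.2] F duct [-0.1 -0.4 -0.2] w 0.01 yaw -16.3 down [ 0. -0. -1.]
```

```bash
python3 -m handwheel '[[0,0,0,-0.01,0,0,0],[0,0,0,-0.03,0,0,0],[0,0,0,-0.045,0,0,0],[0,-0.04,0,-0.02,0,0,0],[0,-0.045,0,0,0,0,0],[0,-0.03,0,0,0,0,0],[0,0,0,0,0,0,0],[0,0,0,0,0,0,0]]'; python3 ang.py; ls pics
```

```text
clock: 7.9
position: [0.5329, 0.1433, 0.2408]
ee_rot: [0.224, 1.558, -0.222]
force: [-0.2, 0.3, -0.3]
width: 0.0
t 7.9 duct XYZ mm [-104.7  151.6  240.8] F duct [-0.3  0.2 -0.3] w 0.0 yaw -16.3 down [ 0.001  0.001 -1.   ]
side 217 Zmax 137.8 X by Z [(95, np.float64(7.8)), (105, np.float64(8.9)), (115, np.float64(9.7)), (125, np.float64(9.8)), (135, np.float64(13.8))]
scene 492 Zmax 138.3 X by Z [(95, np.float64(11.5)), (105, np.float64(12.9)), (115, np.float64(14.0)), (125, np.float64(15.3)), (135, np.float64(16.0))]
s1.png
scene0.npy
scene0.png
scene2.png
scene_6.50.png
scene_8.00.png
side0.npy
side0.png
side2.png
side_6.45.png
side_7.95.png
w1.png
```

View pics/scene_8.00.png

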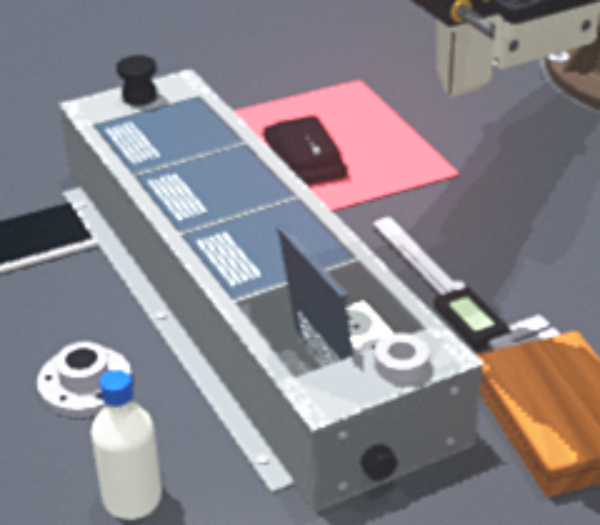

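View pics/side_7.95.png

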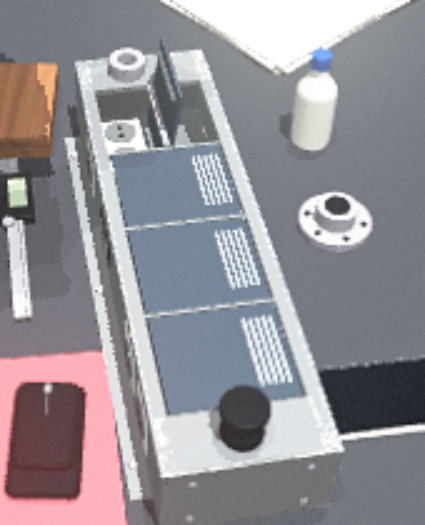

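Both views show cover 1 standing open over the sockets, at (315,290) in the scene crop. The other three are shut, the bystanders are in place and the arm is clear, so I'm handing in.

```bash
python3 -c "
from cell import *
print(sign_off())"
```

```text
the job is handed in; nothing more can be done
None
```

The access cover is cover 1, the leftmost. It now stands open by itself at about 1.68 rad, past upright and just short of its 1.75 stop.

- **Finding it:** Cover 1 was the first one I pressed. Its back strip dipped more than 5 mm under about 2–3 N, so it was the one that rocks. I did not press the other three.
- **Opening it:** I pressed the strip until the cover reached about 0.8 rad. I then went round to the front and pushed the raised edge up and back with the closed fingertips. The measured force never went above about 3 N.
- **Last checks:** With the arm backed well clear, the scene and side views agreed that the cover is past upright. The scene view's depth gave the 1.68 rad. The side view's depth was noisier and put the plate about 4 mm further forward, with roughly the same lean. In the pictures the other three covers are shut and nothing nearby appears to have moved.

I handed the job in at about 8 s on the clock; no check failed, and the hand-in gives no verdict.

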